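# Set the clamp gap and draw the tension rod to its mark

## Robot

A 6-joint arm with a two-finger parallel gripper is mounted at the origin on the work surface. World frame = base frame: x ahead of the robot, y to its left, z up, the work surface at z = 0. Lengths are in mm, angles in rad, forces in N, time in s.
With the tool pointing down it reaches from about 425 to 925 mm from the base axis. Payload 12.5 kg.
Tool frame: the origin (TCP) lies at the very end of the fingers, on their centre line; the grasp point (between the pads) lies 19 mm behind it (arm.tcp_to_grasp is the distance from the TCP to the grasp point, in mm); z points along the fingers, y is the line along which they close (so a half turn about z gives the same grasp; the last joint's range is limited). The gripper opens to 85 mm and grips with 20 to 120 N. Pads are 22 mm wide; open, the fingers measure 114 mm over their backs; the gripper's body (76 mm by 85 mm) begins 54 mm behind the grasp point. The pads swing forward as they close: fully open they stand 13 mm farther back than shut.
Start: joints at [1.225, 0.491, 1.559, -0, 1.092, -0.106], TCP at [148.425, 607.139, 209.027] pointing down, gripper open.
Joint ranges: [-3.1, 3.1], [-0.84, 2.19], [0.05, 2.79], [-1.13, 4.28], [0.06, 2.93], [-2.69, 2.69]. Speed limits (rad/s): [2.22, 2.22, 2.79, 3.14, 3.14, 3.14].

## Interface

Orientations are given as [roll, pitch, yaw] about the fixed x, y, z axes, in that order (R = Rz(yaw) Ry(pitch) Rx(roll)).
In Python, from cell import sense, read_camera, arm gives the robot as it stands.
- The arm moves only by the tool apply_moves, never from a script. Its argument "increments" is a list of rows, each a list of 3 entries, a list of its own where there are three numbers: the shift along the tool's x, y, z in units of 25 mm (1.0 is 25 mm), then the turn about the tool's z in degrees, then the gripper's target within -1 to 1 (shut at 1, half-way at 0, fully open at -1). In form: [[[dx, dy, dz], twist, claw], ...]. A call has 1 to 20 rows; each row shifts and turns the commanded pose from where the row before left it, along the tool's axes as they then stand; what a row does not reach is not made up. A row lasts 1/12 s, in which the tool goes at most 41.7 mm and 7.16 degrees, less where a joint would pass 70% of its speed; a pose out of reach is approached as far as the arm can. A call is refused whole if a number of a shift passes 1 or a number of a turn 7.16, either way. A call with a gripper value outside its range is refused whole. The fingers move at their own pace and stop on an object; the grip force is fixed at half the most. Time passes only in rows, so rows that do not move let the fingers close. It gives the time, the measured TCP pose, the force and the opening at its end, in the units of the state.
- sense(): the state, without advancing time (a new reading comes with each control period).
- read_camera(name): name is "scene" or "side" or "wrist"; returns a dict with "image" (480x640x3 uint8, red, green, blue), "depth" (480x640 float32, mm along the optical axis (not along the pixel's ray), 0 where there is no reading), "fovy" (degrees; the focal length in pixels is half the picture's height over the tangent of half this angle, whatever the lens; pixels are square), "cx", "cy" (the principal point, pixels), "origin" and "rotation" of the camera in the world; the wrist camera has in their place "mount" (4x4, takes a point from camera to tool coordinates, whose origin is the TCP and whose axes are the flange's). Camera axes: x right, y down, z forward; pixel columns grow to the right and rows downward; lengths in mm; the calibration is good to about 2 mm. A picture is of the moment at which its call begins: read the wrist's pose just before it.
- arm.finish_job(): hands the job in, once; it reports no verdict.
The state is a dict: "t": time; "q": joint angles; "qvel": joint speeds; "joint_efforts": joint torques, N m; "tool_pos": TCP position; "tcp_rot": TCP orientation; "wrist_force": force on the tool from outside, world axes, zero at the start; "wrist_torque": the same for the moment, N m; "finger_gap": finger opening in mm.
Only numpy, scipy, OpenCV 4.12 (cv2) and the standard library are available. Lean on these libraries where they do the work, as an engineer would, in place of code of your own. Each camera call takes 0.05 s, during which the arm holds its last target. There are 200 camera calls.

## Task

Set up the small clamp fixture: first take the blade gauge out of its wooden stand, push its blade fully home into the slot in the clamp's jaw block so that its shoulders sit on the block, and let go of it. Then draw the sprung rod out by its upright tab until its pointer stands level with the marker on the rail, and keep holding it there against the spring: finish while still gripping the tab, so that a colleague can lock it. Leave the marker and the other things on the bench where they are.

Things in the scene. Friction and masses are not known exactly. Their poses are not given: they have to be found in the camera images.
- gauge_grip (a point): Loose blade gauge, 0.1 to 0.17 kg, upright in the slot of its wooden stand, shoulders on the stand's top. This point: centre of its black grip block, 14 mm (own x) x 30 mm (y) x 42 mm tall (z up), free to be gripped across x from above. The gauge is the same after a half turn about z.
- gauge: The same gauge; origin at the middle of the underside of its shoulder bar (14 x 56 x 10 mm tall), 31 mm below gauge_grip, same axes. From there the blade goes down 36 mm; it is 4 mm thick (x) and 26 mm wide (y).
- stand: Fixed wooden stand, 56 mm (x) x 76 mm (y) x 50 mm tall, origin at the centre of its underside, with a slot like the jaw block's in its top, in which the gauge starts.
- jaw_slot (a point): Middle of the slot's mouth, on top of the clamp's fixed steel jaw block (50 mm in x, 70 in y), 60 mm above the bench. x = level direction in which the rod draws out, z up. Slot 7 mm wide (x; 45-degree lead-ins 5 mm deep widen its mouth to 17 mm), 34 mm long (y), 44 mm deep. Gauge fully home: gauge_grip 31 mm above this point.
- fixture: The fixed clamp fixture: origin at the middle of the underside of its base plate (310 mm x, 120 mm y, 10 mm thick), axes as jaw_slot, which lies at x = -115 mm. A 22 mm tube (28 mm at its collar), axis 45 mm above the bench, runs from the jaw block to x = -5 mm; the sprung rod comes out of it.
- pull_rod: Sprung 12 mm rod with a black upright tab at its end, 14 mm (x) x 26 mm (y), 22 to 105 mm above the bench. Origin: in the tab, 85 mm above the bench; axes as jaw_slot. Grip the tab there from above, across x or y. At the start fully in, 160 mm along +x from jaw_slot. Draws out along +x, 80 mm at most; the spring pulls back 4 N (in) to 10 N (out).
- pointer_tip (a point): Tip of the small steel pointer (5 mm wide in x) at the foot of the tab, sticking out towards -y, 33 mm above the bench; it moves with the rod.
- marker_tip (a point): Tip of the small steel marker (tongue 5 mm wide in x) on the rail beside the rod, 33 mm above the bench, 3 mm beyond the pointer's tip in -y, 35 to 70 mm further out (+x) than the pointer at the start; axes as jaw_slot. The rod is at its mark when pointer_tip and marker_tip agree along this x. The marker is a stiff clip (16 mm block): do not push it.
- screwdriver: Bystander: screwdriver lying on the bench; leave it alone. Origin near its middle, on the bench.
- tape_roll: Bystander: tape roll lying on the bench; leave it alone. Origin near its middle, on the bench.
- phone: Bystander: phone lying on the bench; leave it alone. Origin near its middle, on the bench.
- spanner: Bystander: spanner lying on the bench; leave it alone. Origin near its middle, on the bench.
Not all that is in view belongs to the job. Leave any blue look-alike of the gauge alone.

How it is judged (in metres and radians):
On the way, in this order (a step that is already met when the one before it is completed fails the run):
1. the gauge is fully home in the jaw slot and released (z of gauge_grip in the frame of jaw_slot between 0.028 and 0.0335 m and horizontal distance between gauge_grip and jaw_slot below 0.007 m and angle between gauge_grip's own z axis and vertical below 0.1 rad and angle between the y axis of gauge_grip and the y axis of jaw_slot, either way round below 0.25 rad and contact force between the fingers and gauge below 0.3 N), for 0.2 s.
2. the rod is held in the fingers with its pointer level with the marker (x of pointer_tip in the frame of marker_tip between -0.004 and 0.004 m and contact force between the fingers and pull_rod above 3 N and linear speed of pull_rod below 0.01 m/s and contact force between gauge and pull_rod below 0.3 N), for 0.3 s.
At the end, for the whole second after the job is handed in: Gauge upright and fully home in the jaw slot (shoulder within 2.5 mm of the block, within 7 mm of the slot's middle), untouched by the fingers; fingers hold the tab (3 N or more), at rest, pointer within 4 mm of level with the marker; marker unmoved (4 mm) (all of step 1 and all of step 2 and distance of marker_tip from where it was at the start of the episode below 0.004 m); the arm keeps its last pose, push and grip.
It fails at once if the marker is pushed out of place (distance of marker_tip from where it was at the start of the episode above 0.004 m).
It fails at once if the screwdriver is disturbed (distance of screwdriver from where it was at the start of the episode above 0.03 m).
It fails at once if the tape roll is disturbed (distance of tape_roll from where it was at the start of the episode above 0.03 m).
It fails at once if the phone is disturbed (distance of phone from where it was at the start of the episode above 0.03 m).
It fails at once if the spanner is disturbed (distance of spanner from where it was at the start of the episode above 0.03 m).
It also fails if it takes over 58 s, if anything falls off the work surface, if the arm or the gripper's body presses on something with over 40 N, if the wrist force passes 120 N, or if a joint passes its speed limit or range.

## Working session

There is one attempt and no reset: what is moved stays moved. The work goes in short steps, Python scripts to look and compute and a tool call to move; the robot and the scene stay as the last step left them, time stands still between calls to the robot, and variables do not carry over. Pictures are saved under pics/ and viewed, on a budget of 10 in all, crops included, one or two more only if the job needs it, and the job is handed in when it is done.

Besides the shell and the picture viewer there is one more tool, called after "Emit:" in YAML: its name, and indented under it one key for each argument. apply_moves: Moves the arm, as the interface text tells. Its arguments: {"type":"object","properties":{"increments":{"type":"array","items":{"type":"array"}}},"required":["increments"]}

```bash
ls; mkdir -p pics; cat > h.py <<'E'
import numpy as np, cv2
from scipy.spatial.transform import Rotation as R
from cell import sense, read_camera, arm
def grab(name):
    s=sense(); c=read_camera(name)
    c['f']=240/np.tan(np.radians(c['fovy'])/2)
    if 'mount' in c:
        T=np.eye(4); T[:3,:3]=R.from_euler('xyz',s['tcp_rot']).as_matrix(); T[:3,3]=s['tool_pos']
        M=T@np.array(c['mount']); c['origin']=M[:3,3]; c['rotation']=M[:3,:3]
    c['origin']=np.array(c['origin']); c['rotation']=np.array(c['rotation'])
    np.savez('last_%s.npz'%name,**c); return c
def load(name): return dict(np.load('last_%s.npz'%name))
def ray(c,u,v): return c['rotation']@np.array([(u-c['cx'])/c['f'],(v-c['cy'])/c['f'],1])
def at_z(c,u,v,z):
    d=ray(c,u,v); return c['origin']+d*(z-c['origin'][2])/d[2]
def dep(c,u,v): return c['origin']+ray(c,u,v)*c['depth'][int(round(v)),int(round(u))]
def proj(c,p):
    q=c['rotation'].T@(np.array(p)-c['origin']); return q[0]/q[2]*c['f']+c['cx'],q[1]/q[2]*c['f']+c['cy']
def save(c,fn,box=None,k=1):
    im=c['image'][:,:,::-1]
    if box: im=im[box[1]:box[3],box[0]:box[2]]
    cv2.imwrite('pics/'+fn,cv2.resize(im,None,fx=k,fy=k,interpolation=cv2.INTER_CUBIC))
E
python3 - <<'E'
from h import *
print(sense())
a=grab('scene');b=grab('side');
for c in(a,b): print(c['origin'],c['f'],c['cx'],c['cy'],c['rotation'])
save(a,'a.png');save(b,'b.png')
E
```

```text
pics
{'t': 0.0, 'q': array([ 1.22541888e+00,  4.91573580e-01,  1.55946962e+00,  3.29088397e-05,
        1.09174080e+00, -1.05625773e-01]), 'qvel': array([-0.00019371,  0.0003095 , -0.00075184,  0.00044732,  0.00029993,
        0.00144722]), 'joint_efforts': array([-1.99984046e-03, -6.18451810e+01, -2.61585045e+01, -1.58122011e-04,
        4.08012405e-03,  1.84541244e-05]), 'tool_pos': array([148.30688311, 606.87048982, 208.41211068]), 'tcp_rot': array([-3.14041102e+00, -1.54626560e-04,  2.90182571e+00]), 'wrist_force': array([-0.70075996, -0.50133129,  0.3879098 ]), 'wrist_torque': array([ 0.01160218,  0.03303603, -0.00587063]), 'finger_gap': 85.45015811017502}
[ 976.64176916 -580.55065784 1000.58999423] 514.2925056631258 324.33613715788226 238.23039535212328 [-2.49661576  0.01002739  0.6113925 ]
[508.78731465 914.4703725  651.97847339] 474.48056680915124 323.2118007720163 242.30807741384893 [-2.10646466  0.01398815 -3.07949533]
```

View pics/a.png

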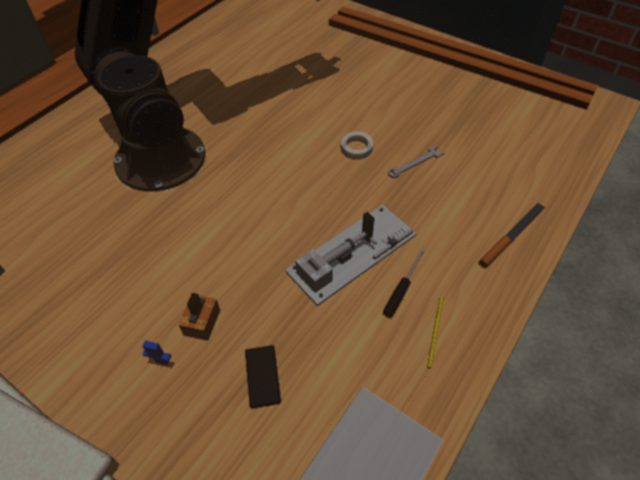

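View pics/b.png

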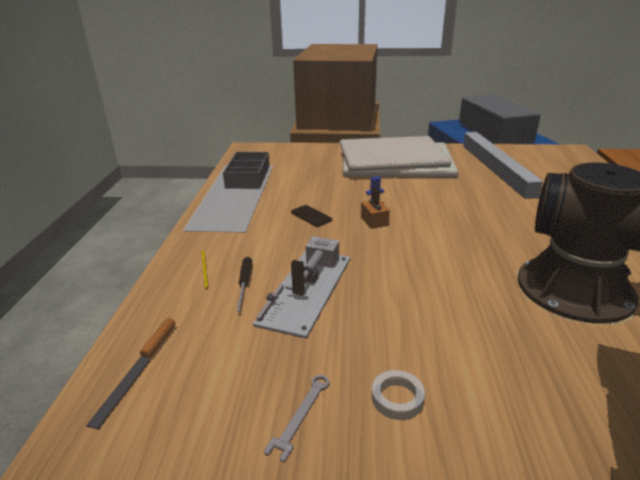

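```bash
sed -i "s/c\['rotation'\]=np.array(c\['rotation'\])/c['rotation']=np.array(c['rotation']); c['rotation']=c['rotation'] if c['rotation'].ndim==2 else R.from_euler('xyz',c['rotation']).as_matrix()/" h.py
python3 - <<'E'
from h import *
a=grab('scene');b=grab('side')
save(a,'a2.png',(280,195,430,305),5)
save(b,'b2.png',(245,225,365,345),5)
for n,c,boxes in (('scene',a,dict(fix=(280,195,425,310),stand=(175,285,225,345))),('side',b,dict(fix=(250,230,360,340),stand=(355,170,395,230)))):
    v,u=np.mgrid[:480,:640]
    P=np.stack([(u-c['cx'])/c['f'],(v-c['cy'])/c['f'],np.ones_like(u)],-1)*c['depth'][...,None]@c['rotation'].T+c['origin']
    for k,(x0,y0,x1,y1) in boxes.items():
        q=P[y0:y1,x0:x1].reshape(-1,3)
        for lo,hi in ((-5,4),(7,15),(30,48),(47,54),(56,64),(64,80),(80,98),(98,112),(112,130)):
            m=q[(q[:,2]>lo)&(q[:,2]<hi)]
            if len(m): print(n,k,lo,hi,len(m),np.median(m,0).round(),m.min(0).round(),m.max(0).round())
E
```

```text
scene fix -5 4 10323 [602.  42.  -1.] [ 360. -185.   -5.] [828. 290.   4.]
scene fix 7 15 2971 [632.  37.   9.] [ 519. -134.    7.] [781. 196.  15.]
scene fix 30 48 422 [617. -16.  39.] [ 546. -113.   30.] [695. 105.  48.]
scene fix 47 54 345 [609. -16.  51.] [ 547. -113.   47.] [642.  76.  54.]
scene fix 56 64 602 [591. -76.  59.] [ 546. -112.   56.] [642.  77.  64.]
scene fix 64 80 48 [632.  69.  72.] [614.  63.  64.] [642.  77.  80.]
scene fix 80 98 60 [633.  68.  90.] [615.  64.  80.] [643.  78.  97.]
scene fix 98 112 71 [629.  73. 104.] [614.  64.  98.] [641.  84. 108.]
scene stand -5 4 1623 [ 426. -292.   -1.] [ 332. -378.   -5.] [ 522. -209.    4.]
scene stand 7 15 84 [ 474. -324.   11.] [ 439. -353.    7.] [ 489. -263.   15.]
scene stand 30 48 331 [ 465. -321.   45.] [ 421. -354.   30.] [ 489. -263.   48.]
scene stand 47 54 511 [ 459. -318.   49.] [ 422. -353.   47.] [ 488. -263.   54.]
scene stand 56 64 87 [ 455. -321.   59.] [ 438. -336.   56.] [ 467. -282.   64.]
scene stand 64 80 62 [ 455. -313.   72.] [ 447. -330.   64.] [ 460. -292.   80.]
scene stand 80 98 65 [ 455. -3
[... 643 characters left out ...]
12 73 [624.  81. 103.] [611.  68.  98.] [637.  87. 108.]
side stand -5 4 1211 [ 454. -467.   -0.] [ 367. -643.   -4.] [ 503. -254.    4.]
side stand 7 15 149 [ 440. -625.   11.] [ 368. -639.    7.] [ 503. -259.   15.]
side stand 30 48 232 [ 452. -282.   40.] [ 406. -618.   30.] [ 503. -255.   48.]
side stand 47 54 191 [ 452. -294.   50.] [ 407. -423.   47.] [ 485. -260.   54.]
side stand 56 64 60 [ 441. -303.   60.] [ 427. -427.   56.] [ 460. -275.   64.]
side stand 64 80 92 [ 444. -411.   71.] [ 427. -428.   64.] [ 455. -286.   80.]
side stand 80 98 89 [ 445. -311.   87.] [ 428. -431.   80.] [ 456. -289.   98.]
side stand 98 112 27 [ 445. -301.  101.] [ 437. -317.   99.] [ 456. -288.  103.]
```

View pics/a2.png

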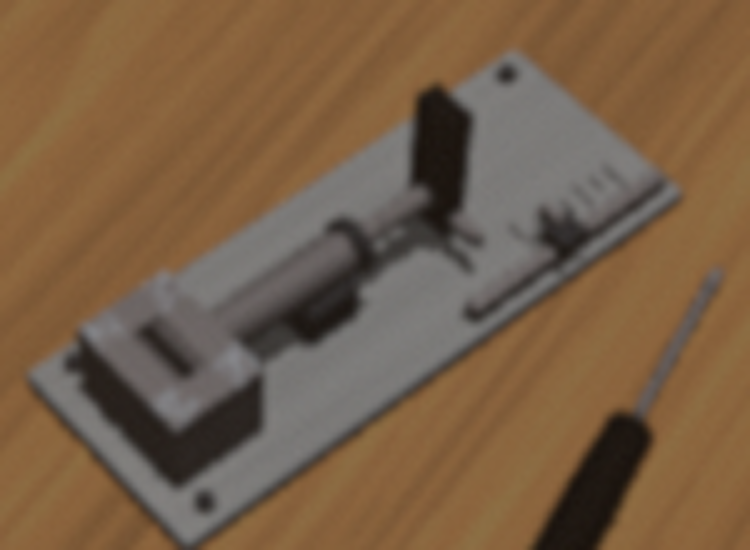

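View pics/b2.png

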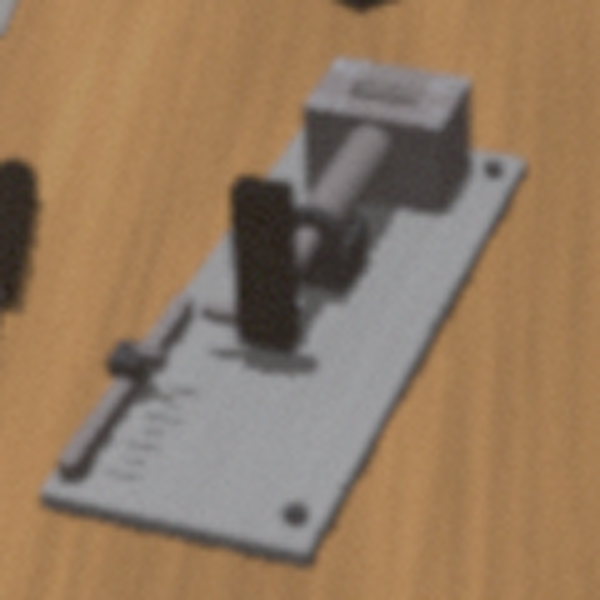

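```bash
python3 - <<'E'
from h import *
a=load('scene');b=load('side')
A=lambda u,v,z:at_z(a,280+u/5,195+v/5,z)[:2].round(1)
B=lambda u,v,z:at_z(b,245+u/5,225+v/5,z)[:2].round(1)
p=[A(*q,10) for q in((28,378),(190,545),(682,195),(515,50))]; print('plate',p,np.mean(p,0)); d=(p[2]+p[3]-p[0]-p[1]);print(np.degrees(np.arctan2(d[1],d[0])),np.hypot(*d)/2)
p=[A(*q,60) for q in((165,275),(80,338),(178,430),(262,365))];print('block',p,np.mean(p,0))
print('marker',A(545,215,33),'pointer',A(466,266,33))
p=[B(*q,60) for q in((340,62),(468,78),(466,112),(307,106))];print('block',p,np.mean(p,0))
p=[B(*q,10) for q in((525,160),(305,560),(45,498))];print('plate',p)
print('marker',B(170,402,33),'pointer',B(207,313,33))
c=grab('wrist');print(c['mount'],c['origin'],c['f'])
for n,c in(('scene',a),('side',b)):
    v,u=np.mgrid[:480,:640]
    P=np.stack([(u-c['cx'])/c['f'],(v-c['cy'])/c['f'],np.ones_like(u)],-1)*c['depth'][...,None]@c['rotation'].T+c['origin']
    for nm,lo,hi,cen,r in(('standtop',47,53,(455,-310),52),('grip top',99,106,(450,-308),30),('jaw',57,63,(588,-77),50),('tab top',101,110,(626,75),30)):
        m=P[(P[...,2]>lo)&(P[...,2]<hi)&(np.hypot(P[...,0]-cen[0],P[...,1]-cen[1])<r)]
        print(n,nm,len(m),cv2.minAreaRect(m[:,:2].astype(np.float32)))
E
```

```text
plate [array([ 520.8, -103.1]), array([ 633.1, -132.1]), array([716.8, 161. ]), array([602.5, 194.4])] [618.3   30.05]
74.35487486419379 306.6616702491526
block [array([560.7, -48.1]), array([549.8, -97.3]), array([ 613.4, -111.6]), array([624.2, -63.4])] [587.025 -80.1  ]
marker [675.6  96.9] pointer [660.7  50.6]
block [array([ 605.8, -103.4]), array([541.7, -90.2]), array([541.5, -58. ]), array([618.4, -60.6])] [576.85 -78.05]
plate [array([513. , -94.9]), array([596.2, 204.4]), array([706.7, 172.1])]
marker [658.6 135.8] pointer [651.2  72.6]
[[ 5.46899286e-04 -9.50842270e-01 -3.09675117e-01  7.99945829e+01]
 [ 9.99999833e-01  5.77066791e-04 -5.81352264e-06 -9.52703752e-02]
 [ 1.84230969e-04 -3.09675062e-01  9.50842427e-01 -1.64440096e+02]
 [ 0.00000000e+00  0.00000000e+00  0.00000000e+00  1.00000000e+00]] [ 70.67972526 625.99498568 373.10411308] 408.9267524206899
scene standtop 498 ((449.4627990722656, -308.59710693359375), (57.09868240356445, 77.09098815917969), 21.42914390563965)
scene grip top 84 ((450.3815002441406, -309.1061706542969), (13.507651329040527, 30.051027297973633), 24.534971237182617)
scene jaw 483 ((588.34765625, -67.37582397460938), (76.44029235839844, 72.32965087890625), 72.59652709960938)
scene tab top 58 ((628.1049194335938, 73.99755096435547), (15.853933334350586, 26.0344181060791), 70.35547637939453)
side standtop 176 ((446.104736328125, -306.0343017578125), (56.69794845581055, 85.15614318847656), 21.854652404785156)
side grip top 25 ((443.73968505859375, -303.0450744628906), (13.481839179992676, 30.244632720947266), 22.08192253112793)
side jaw 299 ((581.4823608398438, -73.55406951904297), (59.42426300048828, 71.05215454101562), 73.38905334472656)
side tab top 58 ((623.739501953125, 77.63685607910156), (15.785393714904785, 25.553884506225586), 77.59844970703125)
```

Emit:
apply_moves:
  increments:
    - [[-0.92,-0.41,0],0,-1]
    - [[-0.92,-0.41,0],0,-1]
    - [[-0.92,-0.41,0],0,-1]
    - [[-0.92,-0.41,0],0,-1]
    - [[-0.92,-0.41,0],0,-1]
    - [[-0.92,-0.41,0],0,-1]
    - [[-0.92,-0.41,0],0,-1]
    - [[-0.92,-0.41,0],0,-1]
    - [[-0.92,-0.41,0],0,-1]
    - [[-0.92,-0.41,0],0,-1]
    - [[-0.92,-0.41,0],0,-1]
    - [[-0.92,-0.41,0],0,-1]
    - [[-0.92,-0.41,0],0,-1]
    - [[-0.92,-0.41,0],0,-1]
    - [[-0.92,-0.41,0],0,-1]
    - [[-0.92,-0.41,0],0,-1]
    - [[-0.92,-0.41,0],0,-1]
    - [[-0.92,-0.41,0],0,-1]
    - [[-0.92,-0.41,0],0,-1]
    - [[-0.92,-0.41,0],0,-1]

```text
t: 1.92
tool_pos: [547.4, 297.9, 208.9]
tcp_rot: [3.142, -0.0, 2.902]
wrist_force: [0.4, 0.9, 0.4]
finger_gap: 85.8
```

Emit:
apply_moves:
  increments:
    - [[-0.71,-0.98,0],0,-1]
    - [[-0.71,-0.98,0],0,-1]
    - [[-0.71,-0.98,0],0,-1]
    - [[-0.71,-0.98,0],0,-1]
    - [[-0.71,-0.98,0],0,-1]
    - [[-0.71,-0.98,0],0,-1]
    - [[-0.71,-0.98,0],0,-1]
    - [[-0.71,-0.98,0],0,-1]
    - [[-0.71,-0.98,0],0,-1]
    - [[-0.71,-0.98,0],0,-1]
    - [[0,0,0],0,-1]
    - [[0,0,0],0,-1]
    - [[0,0,0],0,-1]
    - [[0,0,0],0,-1]

```text
t: 3.08
tool_pos: [660.5, 19.6, 209.0]
tcp_rot: [3.141, -0.0, 2.903]
wrist_force: [0.8, 0.9, -0.5]
finger_gap: 85.7
```

```bash
python3 - <<'E'
from h import *
s=sense();print(s['t'],s['tool_pos'],s['tcp_rot'],abs(s['qvel']).max())
c=grab('wrist');save(c,'w1.png',None,1.25)
E
```

```text
3.0833 [660.45745444  19.56910143 208.97848297] [ 3.14142576e+00 -2.66283416e-04  2.90266842e+00] 0.006704139354854362
```

View pics/w1.png

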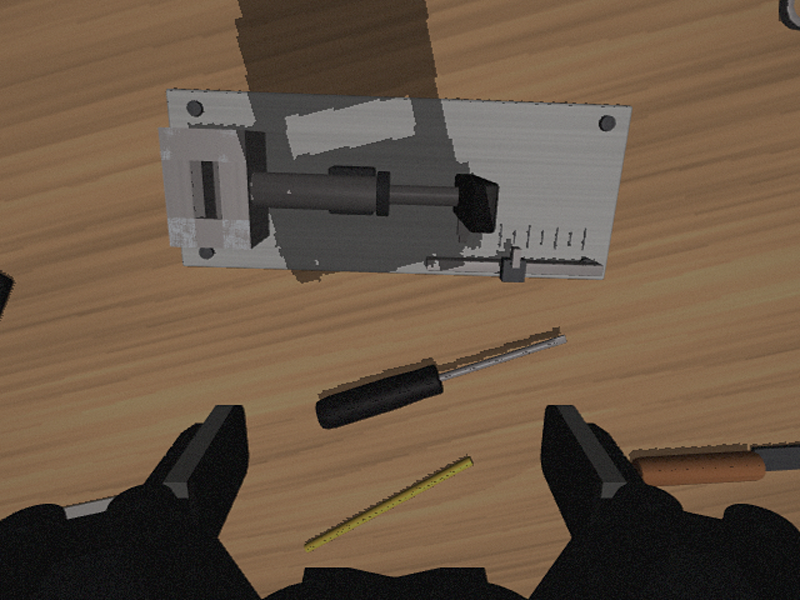

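```bash
python3 - <<'E'
from h import *
c=load('wrist')
W=lambda u,v,z:at_z(c,u/1.25,v/1.25,z)[:2]
p=np.array([W(*q,10) for q in((167,90),(631,107),(605,279),(187,265))])
x=(p[1]+p[2]-p[0]-p[3]);print('plate',p.round(1),p.mean(0),np.degrees(np.arctan2(x[1],x[0])),np.hypot(*x)/2)
for e in((p[1]-p[0]),(p[2]-p[3])):print(np.degrees(np.arctan2(e[1],e[0])))
ex=x/np.hypot(*x);ey=np.array([-ex[1],ex[0]])
o=p.mean(0)
def F(q):q=q-o;return (q@ex).round(1),(q@ey).round(1)
b=np.array([W(*q,60) for q in((160,128),(245,128),(250,248),(169,246))]);print('block',b.round(1),b.mean(0),F(b.mean(0)))
s=W(205,190.5,60);print('slot',s,F(s))
for q in((510,248,33),(520,248,33),(515,270,33)):print('marker',W(*q),F(W(*q)))
v,u=np.mgrid[:480,:640]
P=np.stack([(u-c['cx'])/c['f'],(v-c['cy'])/c['f'],np.ones_like(u)],-1)*c['depth'][...,None]@c['rotation'].T+c['origin']
for nm,lo,hi,cen,r in(('jaw',57,63,(588,-77),50),('tab top',100,110,(626,75),30),('marker hi',28,60,(676,110),14)):
    m=P[(P[...,2]>lo)&(P[...,2]<hi)&(np.hypot(P[...,0]-cen[0],P[...,1]-cen[1])<r)]
    re=cv2.minAreaRect(m[:,:2].astype(np.float32));print(nm,len(m),re,np.median(m[:,2]),F(np.array(re[0])))
cv2.imwrite('pics/w1z.png',cv2.resize(cv2.convertScaleAbs(c['image'][120:225,340:500,::-1],alpha=2),None,fx=5,fy=5,interpolation=cv2.INTER_CUBIC))
E
```

```text
plate [[ 515.4  -98.7]
 [ 597.8  196.2]
 [ 711.5  166.2]
 [ 629.2 -128. ]] [613.47205557  33.94282727] 74.38415072629054 305.79895932915645
74.39646344757685
74.37181334864543
block [[ 542.8  -91.2]
 [ 554.4  -43.5]
 [ 621.9  -63.2]
 [ 608.8 -111.6]] [581.96367393 -77.38948385] (np.float64(-115.7), np.float64(0.4))
slot [582.3055712  -78.23563452] (np.float64(-116.4), np.float64(-0.2))
marker [666.61295524  98.33937314] (np.float64(76.3), np.float64(-33.8))
marker [668.20462578 104.88961147] (np.float64(83.1), np.float64(-33.6))
marker [682.45610985  99.10327408] (np.float64(81.3), np.float64(-48.9))
jaw 5732 ((585.7078247070312, -65.42594909667969), (77.38897705078125, 70.21089935302734), 74.39215087890625) 59.52274609319571 (np.float64(-103.2), np.float64(-0.0))
tab top 878 ((625.0905151367188, 76.06120300292969), (14.206040382385254, 26.102191925048828), 74.5495834350586) 104.26135328783059 (np.float64(43.7), np.float64(0.1))
marker hi 227 ((677.7703247070312, 101.64604187011719), (11.233294486999512, 20.624826431274414), 82.4491958618164) 32.29397090342604 (np.float64(82.5), np.float64(-43.7))
```

View pics/w1z.png

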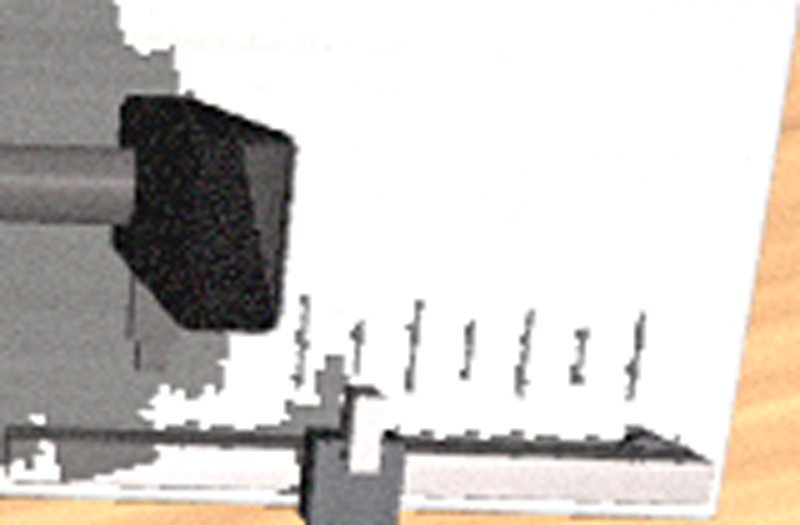

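Emit:
apply_moves:
  increments:
    - [[0.244,-0.95,0],0,-1]
    - [[0.244,-0.95,0],0,-1]
    - [[0.244,-0.95,0],0,-1]
    - [[0.244,-0.95,0],0,-1]
    - [[0.244,-0.95,0],0,-1]
    - [[0.244,-0.95,0],0,-1]
    - [[0.244,-0.95,0],0,-1]
    - [[0.244,-0.95,0],0,-1]
    - [[0.244,-0.95,0],0,-1]
    - [[0.244,-0.95,0],0,-1]
    - [[0.244,-0.95,0],0,-1]
    - [[0.244,-0.95,0],0,-1]
    - [[0.244,-0.95,0],0,-1]
    - [[0.244,-0.95,0],0,-1]
    - [[0.244,-0.95,0],0,-1]
    - [[0.244,-0.95,0],0,-1]
    - [[0.244,-0.95,0],0,-1]

```text
t: 4.55
tool_pos: [463.9, -349.0, 209.2]
tcp_rot: [-3.142, 0.0, 2.903]
wrist_force: [0.1, -1.2, -0.6]
finger_gap: 85.5
```

Emit:
apply_moves:
  increments:
    - [[0,0,0],6.8,-1]
    - [[0,0,0],6.8,-1]
    - [[0,0,0],6.8,-1]
    - [[0,0,0],6.8,-1]
    - [[0,0,0],6.8,-1]
    - [[0,0,0],6.8,-1]
    - [[0,0,0],6.8,-1]
    - [[0,0,0],6.8,-1]
    - [[0,0,0],0,-1]
    - [[0,0,0],0,-1]
    - [[0,0,0],0,-1]

```text
t: 5.47
tool_pos: [464.4, -348.5, 209.1]
tcp_rot: [3.141, 0.0, 1.957]
wrist_force: [0.3, -0.2, -0.0]
finger_gap: 85.4
```

```bash
cat >> h.py <<'E'
def cloud(c):
    v,u=np.mgrid[:480,:640]
    return np.stack([(u-c['cx'])/c['f'],(v-c['cy'])/c['f'],np.ones_like(u)],-1)*c['depth'][...,None]@c['rotation'].T+c['origin']
def rect(P,lo,hi,cen,r):
    m=P[(P[...,2]>lo)&(P[...,2]<hi)&(np.hypot(P[...,0]-cen[0],P[...,1]-cen[1])<r)]
    return len(m),cv2.minAreaRect(m[:,:2].astype(np.float32)),np.median(m[:,2])
def shift(target):
    s=sense();M=R.from_euler('xyz',s['tcp_rot']).as_matrix()
    return (M.T@(np.array(target)-s['tool_pos'])).round(1), np.degrees(s['tcp_rot']).round(2), s['tool_pos'].round(1)
E
python3 - <<'E'
from h import *
c=grab('wrist');save(c,'w2.png',None,1.25)
P=cloud(c);print(rect(P,98,108,(447,-306),30));print(rect(P,47,54,(447,-306),52))
print(shift((447,-306,64)))
E
```

```text
(955, ((446.5242614746094, -307.68975830078125), (13.755622863769531, 29.875986099243164), 21.432220458984375), np.float64(101.40629239919309))
(5610, ((446.6767272949219, -308.10394287109375), (56.078834533691406, 75.684326171875), 22.16509437561035), np.float64(49.59906616811085))
(array([ 4.600e+01, -1.000e-01,  1.451e+02]), array([179.99,   0.  , 112.08]), array([ 464.3, -348.6,  209.1]))
```

View pics/w2.png

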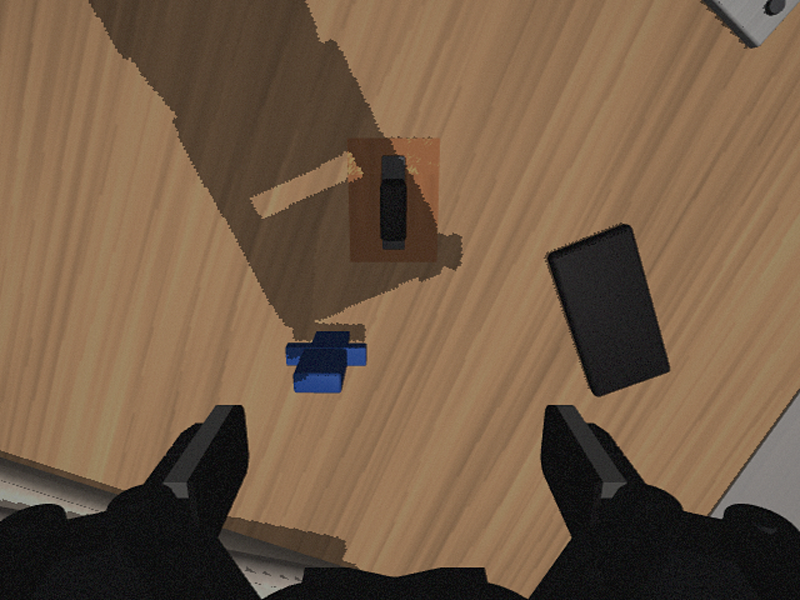

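Emit:
apply_moves:
  increments:
    - [[0.89,-0.024,0],0,-1]
    - [[0.89,-0.024,0],0,-1]
    - [[0,0,0.9],0,-1]
    - [[0,0,0.9],0,-1]
    - [[0,0,0.9],0,-1]
    - [[0,0,0.9],0,-1]
    - [[0,0,0.7],0,-1]
    - [[0,0,0.7],0,-1]
    - [[0,0,0.5],0,-1]
    - [[0,0,0.3],0,-1]
    - [[0,0,0],0,-1]
    - [[0,0,0],0,-1]

```text
t: 6.52
tool_pos: [446.6, -308.1, 64.1]
tcp_rot: [3.142, -0.0, 1.953]
wrist_force: [-0.1, -0.9, 0.2]
finger_gap: 85.5
```

Emit:
apply_moves:
  increments:
    - [[0,0,0],0,1]
    - [[0,0,0],0,1]
    - [[0,0,0],0,1]
    - [[0,0,0],0,1]
    - [[0,0,0],0,1]
    - [[0,0,0],0,1]
    - [[0,0,0],0,1]
    - [[0,0,0],0,1]
    - [[0,0,0],0,1]
    - [[0,0,0],0,1]
    - [[0,0,0],0,1]
    - [[0,0,0],0,1]

```text
t: 7.52
tool_pos: [446.7, -308.1, 64.3]
tcp_rot: [3.141, 0.0, 1.952]
wrist_force: [0.6, 1.8, 5.7]
finger_gap: 12.3
```

Emit:
apply_moves:
  increments:
    - [[0,0,-0.3],0,1]
    - [[0,0,-0.3],0,1]
    - [[0,0,-0.4],0,1]
    - [[0,0,-0.5],0,1]
    - [[0,0,-0.5],0,1]
    - [[0,0,-0.6],0,1]
    - [[0,0,-0.6],0,1]
    - [[0,0,-0.6],0,1]
    - [[0,0,-0.6],0,1]
    - [[0,0,0],0,1]

```text
t: 8.35
tool_pos: [447.3, -308.8, 177.3]
tcp_rot: [3.139, 0.004, 1.952]
wrist_force: [-0.1, 0.0, -1.6]
finger_gap: 12.5
```

Emit:
apply_moves:
  increments:
    - [[0.4,0.52,0],0,1]
    - [[0.651,0.846,0],0,1]
    - [[0.651,0.846,0],0,1]
    - [[0.651,0.846,0],0,1]
    - [[0.651,0.846,0],0,1]
    - [[0.651,0.846,0],0,1]
    - [[0.651,0.846,0],0,1]
    - [[0.651,0.846,0],0,1]
    - [[0.651,0.846,0],0,1]
    - [[0.651,0.846,0],0,1]
    - [[0.251,0.326,0],0,1]
    - [[0,0,0],-5,1]
    - [[0,0,0],-7,1]
    - [[0,0,0],-7,1]
    - [[0,0,0],-7,1]
    - [[0,0,0],-7,1]
    - [[0,0,0],-7,1]
    - [[0,0,0],-7,1]
    - [[0,0,0],-5.5,1]
    - [[0,0,0],0,1]

```text
t: 10.02
tool_pos: [581.8, -78.7, 173.6]
tcp_rot: [-3.142, -0.001, 2.873]
wrist_force: [-0.1, 0.4, -0.8]
finger_gap: 12.6
```

```bash
python3 - <<'E'
from h import *
print(sense()['wrist_force'],sense()['finger_gap'])
c=grab('wrist');save(c,'w3.png',None,1.25);save(c,'w3.png',(200,100,440,290),3.3)
print(shift((582.1,-78,100)))
# expected slot pixel & gauge expected pixels
print([proj(c,p) for p in((582.1,-78,60),)])
E
```

```text
[-0.12717942  0.39753039 -0.83088359] 12.601017448272014
(array([-0.1,  0.7, 73.7]), array([-1.8000e+02, -3.0000e-02,  1.6424e+02]), array([581.8, -78.7, 173.7]))
[(np.float64(316.5483201951514), np.float64(233.51671507334055))]
```

View pics/w3.png

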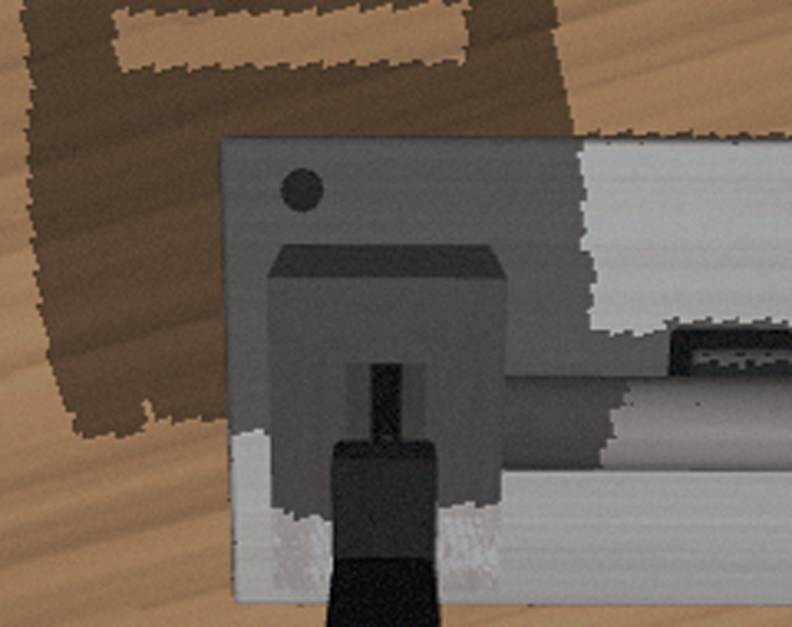

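Emit:
apply_moves:
  increments:
    - [[0,0.03,0.5],0,1]
    - [[0,0,0.6],0,1]
    - [[0,0,0.6],0,1]
    - [[0,0,0.4],0,1]
    - [[0,0,0.3],0,1]
    - [[0,0,0.2],0,1]
    - [[0,0,0.2],0,1]
    - [[0,0,0.2],0,1]
    - [[0,0,0.2],0,1]
    - [[0,0,0.2],0,1]
    - [[0,0,0],0,1]

```text
t: 10.98
tool_pos: [582.1, -77.5, 88.1]
tcp_rot: [3.142, -0.001, 2.869]
wrist_force: [-0.1, -0.1, -1.2]
finger_gap: 12.3
```

Blade is 35 mm below its start over the mouth with no contact force, so it is inside the slot; push on home.

Emit:
apply_moves:
  increments:
    - [[0,0,0.1],0,1]
    - [[0,0,0.1],0,1]
    - [[0,0,0.1],0,1]
    - [[0,0,0.1],0,1]
    - [[0,0,0.08],0,1]
    - [[0,0,0.06],0,1]
    - [[0,0,0],0,1]
    - [[0,0,0],0,1]

```text
t: 11.65
tool_pos: [582.4, -77.6, 75.4]
tcp_rot: [3.142, -0.0, 2.869]
wrist_force: [0.4, -0.1, -1.3]
finger_gap: 12.9
```

Emit:
apply_moves:
  increments:
    - [[0,0,0.04],0,1]
    - [[0,0,0.04],0,1]
    - [[0,0,0.04],0,1]
    - [[0,0,0],0,1]
    - [[0,0,0],0,1]

```text
t: 12.07
tool_pos: [582.7, -77.6, 74.3]
tcp_rot: [3.141, 0.002, 2.869]
wrist_force: [-5.6, 0.7, 16.8]
finger_gap: 12.3
```

Emit:
apply_moves:
  increments:
    - [[0,0,0],0,-0.2]
    - [[0,0,0],0,-1]
    - [[0,0,0],0,-1]
    - [[0,0,0],0,-1]
    - [[0,0,0],0,-1]
    - [[0,0,0],0,-1]
    - [[0,0,0],0,-1]
    - [[0,0,0],0,-1]
    - [[0,0,-0.4],0,-1]
    - [[0,0,-0.8],0,-1]
    - [[0,0,-1],0,-1]
    - [[0,0,-1],0,-1]
    - [[0,0,-1],0,-1]
    - [[0,0,-0.6],0,-1]
    - [[0,0,0],0,-1]
    - [[0,0,0],0,-1]

```text
t: 13.4
tool_pos: [582.5, -77.6, 193.6]
tcp_rot: [3.141, 0.002, 2.869]
wrist_force: [-0.2, 0.4, -1.4]
finger_gap: 85.4
```

```bash
python3 - <<'E'
from h import *
c=grab('wrist')
P=cloud(c);print(rect(P,100,125,(582.1,-78),30));print(rect(P,67,75,(582.1,-78),40)); print(rect(P,100,115,(625,76),35))
m=P[(P[...,2]>57)&(P[...,2]<63)&(np.hypot(P[...,0]-582,P[...,1]+78)<45)];print(np.median(m[:,2]))
print(shift((582.1,-78,100)))
print(shift((625.1,76.1,170)))
E
```

```text
(1042, ((581.3687133789062, -76.87956237792969), (13.977700233459473, 29.613187789916992), 74.82945251464844), np.float64(111.31314452430436))
(381, ((561.6084594726562, -71.39273834228516), (12.97633171081543, 14.255090713500977), 74.725830078125), np.float64(69.50432390146386))
(923, ((624.5240478515625, 76.02450561523438), (14.771916389465332, 25.84542465209961), 73.42474365234375), np.float64(104.1981943230972))
59.516913944758755
(array([-0.1, -0.5, 92.5]), array([179.99,   0.  , 164.36]), array([582.1, -77.5, 192.5]))
(array([  0. , 159.5,  22.5]), array([179.99,   0.  , 164.36]), array([582.1, -77.5, 192.5]))
```

Emit:
apply_moves:
  increments:
    - [[0,0.6,0],0,-1]
    - [[0,0.98,0],0,-1]
    - [[0,0.98,0],0,-1]
    - [[0,0.98,0],0,-1]
    - [[0,0.98,0],0,-1]
    - [[0,0.98,0],0,-1]
    - [[0,0.88,0],0,-1]
    - [[0,0,0.6],0,-1]
    - [[0,0,0.9],0,-1]
    - [[0,0,0.9],0,-1]
    - [[0,0,0.9],0,-1]
    - [[0,0,0.8],0,-1]
    - [[0,0,0.6],0,-1]
    - [[0,0,0.3],0,-1]
    - [[0,0,0],0,-1]
    - [[0,0,0],0,-1]

```text
t: 14.78
tool_pos: [625.2, 76.0, 67.2]
tcp_rot: [-3.141, -0.001, 2.869]
wrist_force: [-0.3, 0.5, 0.5]
finger_gap: 85.5
```

Emit:
apply_moves:
  increments:
    - [[0,0,0],0,1]
    - [[0,0,0],0,1]
    - [[0,0,0],0,1]
    - [[0,0,0],0,1]
    - [[0,0,0],0,1]
    - [[0,0,0],0,1]
    - [[0,0,0],0,1]
    - [[0,0,0],0,1]
    - [[0,0,0],0,1]
    - [[0,0,0],0,1]
    - [[0,0,0],0,1]
    - [[0,0,0],0,1]

```text
t: 15.78
tool_pos: [625.5, 76.1, 68.0]
tcp_rot: [3.141, 0.0, 2.869]
wrist_force: [-1.5, 0.5, 5.4]
finger_gap: 12.1
```

Emit:
apply_moves:
  increments:
    - [[0,0.1,0],0,1]
    - [[0,0.2,0],0,1]
    - [[0,0.2,0],0,1]
    - [[0,0.2,0],0,1]
    - [[0,0.2,0],0,1]
    - [[0,0.2,0],0,1]
    - [[0,0.1,0],0,1]
    - [[0,0,0],0,1]
    - [[0,0,0],0,1]

```text
t: 16.53
tool_pos: [633.4, 104.3, 68.0]
tcp_rot: [-3.141, 0.0, 2.869]
wrist_force: [-3.3, -5.6, 7.1]
finger_gap: 12.7
```

```bash
python3 - <<'E'
from h import *
c=grab('wrist')
a=grab('scene');b=grab('side')
e=cv2.resize(cv2.convertScaleAbs(c['image'][90:290,200:420,::-1],alpha=2),(550,500),interpolation=cv2.INTER_CUBIC)
w=cv2.resize(cv2.convertScaleAbs(b['image'][275:325,260:310,::-1],alpha=1.7),(250,250),interpolation=cv2.INTER_CUBIC)
w2=cv2.resize(cv2.convertScaleAbs(a['image'][220:270,355:405,::-1],alpha=1.7),(250,250),interpolation=cv2.INTER_CUBIC)
cv2.imwrite('pics/m1.png',np.hstack([e,np.vstack([w,w2])]))
E
```

```text
(no output)
```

View pics/m1.png

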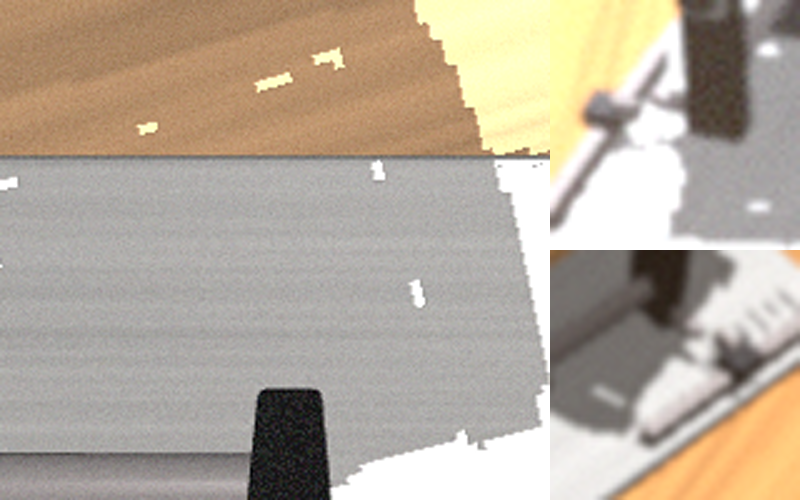

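```bash
python3 - <<'E'
from h import *
a=load('scene');b=load('side')
ex=np.array([.2689,.9632]);ey=np.array([-.9632,.2689]);o=np.array([582.1,-78])+115*ex
F=lambda p:(((p[:2]-o)@ex).round(1),((p[:2]-o)@ey).round(1))
A=lambda u,v,z:F(at_z(a,280+u/5,195+v/5,z)); B=lambda u,v,z:F(at_z(b,245+u/5,225+v/5,z))
print('A pointer',A(480,240,33),'marker',A(545,215,33)); print('B pointer',B(207,313,33),'marker',B(175,400,33),B(170,390,33))
# expected pixel of marker tip / pointer
for n,c,x0,y0 in(('a',a,372,232),('b',b,262,278)):
    for nm,x in(('marker',82.1),('ptr0',45),('ptr now',45+29.3)):
        p=proj(c,np.r_[o+x*ex-33*ey,33]); print(n,nm,[(p[0]-x0)*12,(p[1]-y0)*12])
w=[cv2.resize(c['image'][y0:y0+33,x0:x0+33,::-1],None,fx=12,fy=12,interpolation=cv2.INTER_CUBIC) for c,x0,y0 in((a,372,232),(b,262,278))]
w=[cv2.normalize(i,None,0,255,cv2.NORM_MINMAX) for i in w]
cv2.imwrite('pics/m2.png',np.hstack(w))
E
```

```text
A pointer (np.float64(45.2), np.float64(-34.3)) marker (np.float64(78.6), np.float64(-43.1))
B pointer (np.float64(48.6), np.float64(-26.0)) marker (np.float64(109.6), np.float64(-14.7)) (np.float64(104.1), np.float64(-19.4))
a marker [np.float64(181.54984325737382), np.float64(31.501634355501324)]
a ptr0 [np.float64(42.96840443489623), np.float64(128.48972870718364)]
a ptr now [np.float64(152.67826600138187), np.float64(51.707798202401136)]
b marker [np.float64(184.0790006364648), np.float64(213.23264948760834)]
b ptr0 [np.float64(265.7170372819937), np.float64(97.25721699104724)]
b ptr now [np.float64(201.63907670793014), np.float64(188.28671128599058)]
```

View pics/m2.png

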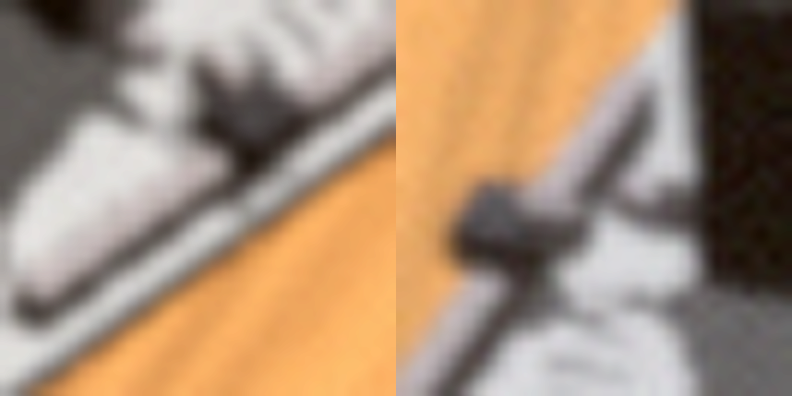

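Emit:
apply_moves:
  increments:
    - [[0,-0.2,0],0,1]
    - [[0,-0.3,0],0,1]
    - [[0,-0.3,0],0,1]
    - [[0,-0.25,0],0,1]
    - [[0,-0.15,0],0,1]
    - [[0,0,0],0,-1]
    - [[0,0,0],0,-1]
    - [[0,0,0],0,-1]
    - [[0,0,0],0,-1]
    - [[0,0,0],0,-1]
    - [[0,0,0],0,-1]
    - [[0,0,0],0,-1]
    - [[0,0,-0.6],0,-1]
    - [[0,0,-1],0,-1]
    - [[0,0,-1],0,-1]
    - [[0,0,-0.6],0,-1]

```text
t: 18.02
tool_pos: [626.0, 76.0, 149.9]
tcp_rot: [3.141, 0.002, 2.869]
wrist_force: [-0.5, -0.5, 0.1]
finger_gap: 85.6
```

Emit:
apply_moves:
  increments:
    - [[0,0,0],6,-1]
    - [[0,0,0],7,-1]
    - [[0,0,0],7,-1]
    - [[0,0,0],7,-1]
    - [[0,0,0],7,-1]
    - [[0,0,0],7,-1]
    - [[0,0,0],7,-1]
    - [[0,0,0],7,-1]
    - [[0,0,0],7,-1]
    - [[0,0,0],7,-1]
    - [[0,0,0],7,-1]
    - [[0,0,0],7,-1]
    - [[0,0,0],7,-1]
    - [[0,0,0],7,-1]
    - [[0,0,0],7,-1]
    - [[0,0,0],7,-1]
    - [[0,0,0],7,-1]
    - [[0,0,0],7,-1]

```text
t: 19.52
tool_pos: [625.3, 76.0, 147.4]
tcp_rot: [-3.142, 0.0, 0.681]
wrist_force: [0.1, 0.5, 0.4]
finger_gap: 85.8
```

Emit:
apply_moves:
  increments:
    - [[0,0,0],7,-1]
    - [[0,0,0],7,-1]
    - [[0,0,0],7,-1]
    - [[0,0,0],7,-1]
    - [[0,0,0],7,-1]
    - [[0,0,0],7,-1]
    - [[0,0,0],7,-1]
    - [[0,0,0],6,-1]
    - [[0,0,0],0,-1]
    - [[0,0,0],0,-1]
    - [[0,0,0],0,-1]

```text
t: 20.43
tool_pos: [625.4, 76.0, 147.5]
tcp_rot: [-3.142, 0.0, -0.269]
wrist_force: [-0.8, -0.2, 0.1]
finger_gap: 85.3
```

```bash
python3 - <<'E'
from h import *
c=grab('wrist');P=cloud(c);print(rect(P,100,115,(625,76),35))
print(shift((625,76.1,67)),sense()['t'])
cv2.imwrite('pics/w4.png',cv2.convertScaleAbs(c['image'][:,:,::-1],alpha=1.6))
E
```

```text
(1166, ((625.4595947265625, 75.62210083007812), (13.807640075683594, 25.7982120513916), 74.194580078125), np.float64(104.35436805291302))
(array([-0.4,  0. , 80.5]), array([-180.  ,    0.  ,  -15.47]), array([625.4,  76. , 147.5])) 20.4833
```

View pics/w4.png

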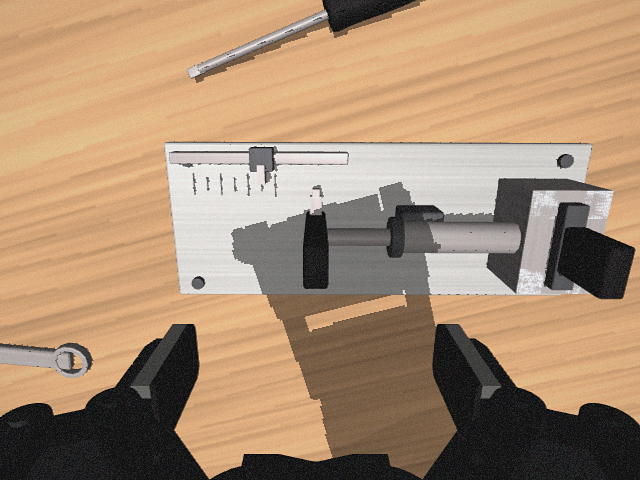

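```bash
python3 - <<'E'
from h import *
c=load('wrist')
ex=np.array([.2689,.9632]);ey=np.array([-.9632,.2689]);o=np.array([582.1,-78])+115*ex
F=lambda p:(((p[:2]-o)@ex).round(1),((p[:2]-o)@ey).round(1))
for u,v in((254,168),(261,175),(256,183),(316,190),(316,197)):print(u,v,F(at_z(c,u,v,33)),dep(c,u,v).round(1))
cv2.imwrite('pics/w5.png',cv2.resize(c['image'][145:220,240:340,::-1],None,fx=8,fy=8,interpolation=cv2.INTER_NEAREST))
E
```

```text
254 168 (np.float64(86.3), np.float64(-44.5)) [678.9 104.2  31.1]
261 175 (np.float64(81.7), np.float64(-39.8)) [673.5 100.5  34.8]
256 183 (np.float64(85.4), np.float64(-34.4)) [666.2 110.3   8.2]
316 190 (np.float64(44.4), np.float64(-29.7)) [654.   67.4  35.6]
316 197 (np.float64(44.4), np.float64(-24.9)) [649.2  68.7  34.8]
```

View pics/w5.png

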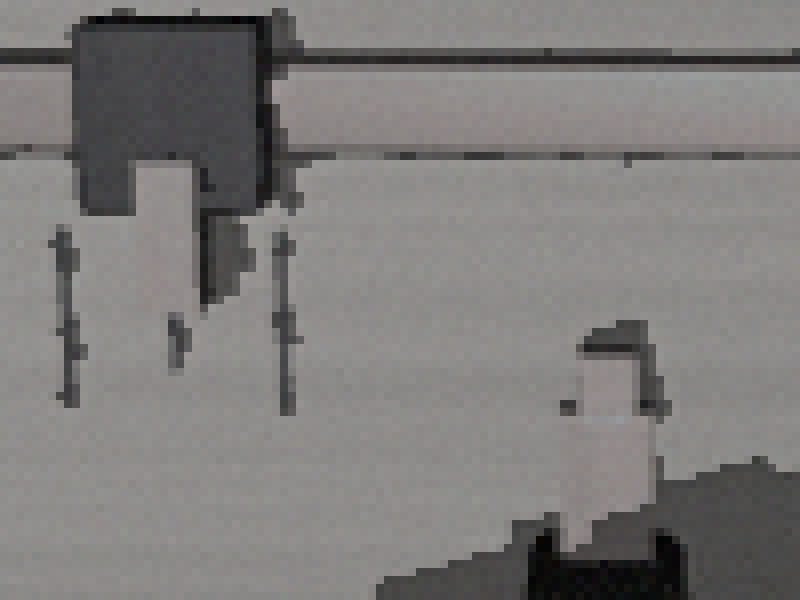

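Emit:
apply_moves:
  increments:
    - [[0,0,0.5],0,-1]
    - [[0,0,0.8],0,-1]
    - [[0,0,0.8],0,-1]
    - [[0,0,0.7],0,-1]
    - [[0,0,0.4],0,-1]
    - [[0,0,0],0,-1]
    - [[0,0,0],0,1]
    - [[0,0,0],0,1]
    - [[0,0,0],0,1]
    - [[0,0,0],0,1]
    - [[0,0,0],0,1]
    - [[0,0,0],0,1]
    - [[0,0,0],0,1]
    - [[0,0,0],0,1]
    - [[0,0,0],0,1]
    - [[0,0,0],0,1]
    - [[0,0,0],0,1]
    - [[0,0,0],0,1]

```text
t: 21.98
tool_pos: [625.6, 76.0, 68.2]
tcp_rot: [-3.141, -0.001, -0.273]
wrist_force: [-1.2, 0.7, 6.2]
finger_gap: 12.4
```

Emit:
apply_moves:
  increments:
    - [[0,-0.1,0],0,1]
    - [[0,-0.2,0],0,1]
    - [[0,-0.2,0],0,1]
    - [[0,-0.2,0],0,1]
    - [[0,-0.2,0],0,1]
    - [[0,-0.2,0],0,1]
    - [[0,-0.2,0],0,1]
    - [[0,-0.1,0],0,1]
    - [[0,-0.1,0],0,1]
    - [[0,0,0],0,1]
    - [[0,0,0],0,1]
    - [[0,0,0],0,1]
    - [[0,0,0],0,1]
    - [[0,0,0],0,1]

```text
t: 23.15
tool_pos: [635.4, 111.3, 68.2]
tcp_rot: [3.141, -0.0, -0.273]
wrist_force: [-3.1, -5.9, 5.8]
finger_gap: 12.6
```

```bash
python3 - <<'E'
from h import *
c=grab('wrist');print(sense()['t'],sense()['tool_pos'],sense()['wrist_force'])
ex=np.array([.2689,.9632]);ey=np.array([-.9632,.2689]);o=np.array([582.1,-78])+115*ex
pm=proj(c,np.r_[o+82.2*ex-34*ey,33]);print(pm, proj(c,np.r_[o+81.9*ex-31*ey,33]))
x=int(pm[0])-50;y=int(pm[1])-35;print(x,y)
np.save('xy.npy',[x,y])
cv2.imwrite('pics/w6.png',cv2.resize(cv2.normalize(c['image'][y:y+75,x:x+100,::-1],None,0,255,cv2.NORM_MINMAX),None,fx=8,fy=8,interpolation=cv2.INTER_NEAREST))
E
```

```text
23.2 [635.43534253 111.24032293  68.20495113] [-3.17289348 -5.63702352  6.95998117]
(np.float64(313.80671691794095), np.float64(209.99688723641327)) (np.float64(314.4130370091669), np.float64(215.86060907976608))
263 174
```

View pics/w6.png

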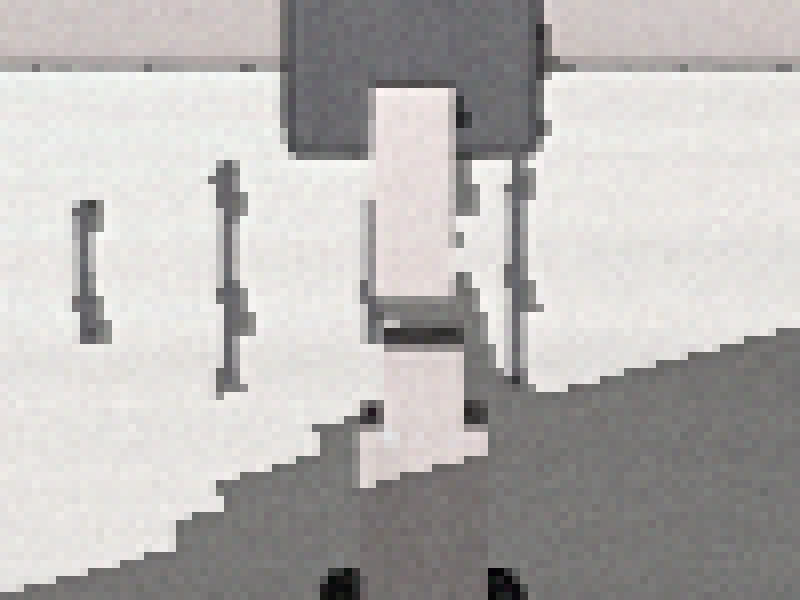

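Emit:
apply_moves:
  increments:
    - [[0,-0.028,0],0,1]
    - [[0,0,0],0,1]
    - [[0,0,0],0,1]
    - [[0,0,0],0,1]
    - [[0,0,0],0,1]
    - [[0,0,0],0,1]
    - [[0,0,0],0,1]
    - [[0,0,0],0,1]

```text
t: 23.87
tool_pos: [635.6, 111.9, 68.2]
tcp_rot: [3.141, -0.0, -0.273]
wrist_force: [-2.4, -5.8, 7.0]
finger_gap: 12.4
```

```bash
python3 - <<'E'
from h import *
a=grab('scene');print(rect(cloud(a),104,118,(585,-78),30))
s=sense();print(s['t'],s['tool_pos'],s['wrist_force'],s['finger_gap'],abs(s['qvel']).max())
print(arm.finish_job())
E
```

```text
(90, ((584.664306640625, -78.72894287109375), (14.45946216583252, 32.00943374633789), 72.36505126953125), np.float64(110.19535946792973))
23.9167 [635.58442812 111.92377772  68.17625584] [-2.75278086 -6.00910811  7.46688429] 12.063145582208085 0.00042810097398253454
the job is handed in; nothing more can be done
None
```

The gauge is fully home in the jaw slot and released. The rod is drawn out about 37 mm, with the fingers still gripping its tab. I handed the job in at 23.9 s with no verdict reported.

- **Gauge:** it met about 17 N when it seated. After I let go, its top measured 51.8 mm above the block (52 mm expected), and it stood about 1.3 mm from the slot's middle. I checked it once more before handing in, with the coarser scene camera. It read 2.7 mm from the middle, the same size as that camera's known bias.
- **Regrip:** on my first draw the marker was out of the wrist camera's view, and the side and scene cameras disagreed by about 5 mm. I eased the rod back in, let go, turned the gripper half round and gripped again so the wrist camera could see both tips.
- **Pointer:** the wrist close-up then showed it about 0.7 mm short of the marker, so I pulled that much further. I took no picture after that last nudge, but the arm's own reading confirms it moved about that far.
- **Hold:** the arm is at rest with the fingers closed to 12.1 mm on the tab, and the wrist feels the spring pulling back at about 6 N.
- **Not re-measured:** the marker looked untouched in the last close-up, and I did not measure it or the bystanders again.
- **Picture count:** I viewed 12 pictures against the budget of 10. The extra two checked the pointer against the marker.

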